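# Push the row of heel blocks home along the setting rail

### The arm

A 6-joint arm with a two-finger parallel gripper is mounted at the origin on the work surface. World frame = base frame: x ahead of the robot, y to its left, z up, the work surface at z = 0. Lengths are in mm, angles in rad, forces in N, time in s.
With the tool pointing down it reaches from about 350 to 775 mm from the base axis. Payload 7.3 kg.
Tool frame: the origin (TCP) lies between the finger pads; the fingertips stand 25 mm ahead of it and the grasp point (between the pads) lies 6 mm ahead of it; z points along the fingers, y is the direction in which the jaws open and shut (so a half turn about z gives the same grasp; the last joint's range is limited). The gripper opens to 92 mm and grips with 3 to 60 N. Pads are 19 mm wide; open, the fingers measure 130 mm over their backs; the gripper's body (75 mm by 190 mm) begins 47 mm behind the grasp point.
Start: joints at [-1.48, 0.342, 1.524, -0, 1.275, -0.146], TCP at [123.183, -510.361, 251.741] pointing down, gripper open.
Joint ranges: [-2.53, 2.53], [-0.77, 2.02], [0.04, 2.7], [-1, 4.14], [0.28, 2.66], [-3.11, 3.11]. Speed limits (rad/s): [2.57, 2.57, 3.14, 3.14, 3.14, 3.14].

### API

Orientations are given as [roll, pitch, yaw] about the fixed x, y, z axes, in that order (R = Rz(yaw) Ry(pitch) Rx(roll)).
In Python, from plant import get_obs, capture, calibration, close_job gives the robot as it stands. The module is installed in compiled form; this text tells all that it offers.
- The arm moves only by the shell command python3 -m jog 'ROWS'. ROWS is JSON, one flat list of numbers, 5 for each row, row after row: the closure, from 0 (fully open) to 1 (shut), then the shift along the tool's x, y, z in mm, then the turn about the tool's z in degrees. In form: [fingers, tx, ty, tz, yaw, fingers, tx, ty, tz, yaw, ...]. A call has 1 to 5 rows; each row shifts and turns the pose as measured when the row begins, along the tool's axes as they then stand; what a row does not reach is not made up. A row lasts 1/10 s, in which the tool goes at most 50 mm and 8.59 degrees, less where a joint would pass 70% of its speed; a pose out of reach is approached as far as the arm can. A call is refused whole if a number of a shift passes 50 or a number of a turn 8.59, either way. A call with a gripper value outside its range is refused whole. The fingers move at their own pace and stop on an object; the grip force is fixed at half the most. Time passes only in rows, so rows that do not move let the fingers close. It gives the time, the measured TCP pose, the force and the opening at its end, in the units of the state.
- get_obs(): the state, without advancing time (a new reading comes with each control period).
- capture(name): name is "scene" or "top" or "wrist"; returns (picture, depth): 384x512x3 uint8, red, green, blue; 384x512 float32, mm along the optical axis (not along the pixel's ray), 0 where there is no reading.
- calibration(name): a dict with "fovy" (degrees; the focal length in pixels is half the picture's height over the tangent of half this angle, whatever the lens; pixels are square), "cx", "cy" (the principal point, pixels), "k1" (the pictures are not rectified: a ray, as slopes to the right and down, at radius r is drawn at 1 + k1 r^2 times it, then the intrinsics apply), "R" (3x3) and "t" (3): a world point X has camera coordinates R X + t. Camera axes: x right, y down, z forward; pixel columns grow to the right and rows downward; lengths in mm; the calibration is good to about 2 mm. A picture is of the moment at which its call begins: read the wrist's pose just before it. calibration takes no time and is no camera call; for the wrist camera it gives the pose at the moment of the call.
- close_job(): hands the job in, once; it reports no verdict.
The state is a dict: "time": time; "joint_positions": joint angles; "dq": joint speeds; "tau": joint torques, N m; "tool_pos": TCP position; "tcp_rot": TCP orientation; "contact_force": force on the tool from outside, world axes, zero at the start; "moment": the same for the moment, N m; "grip_width": finger opening in mm.
Only numpy, scipy, OpenCV 4.12 (cv2) and the standard library are available. Lean on these libraries where they do the work, as an engineer would, in place of code of your own. Each camera call takes 0.05 s, during which the arm holds its last target.

### The job

Four shoe heel blocks stand in a row in the low metal rail. With the fingertips, push the whole row along the rail as one train until the leading block is fully home against the red end stop and all four are closed up against one another. Only slide the blocks: do not lift or tip any of them, keep the row together all the way, and leave the other things on the bench where they are.

Things in the scene. Friction and masses are not known exactly. Their poses are not given: they have to be found in the camera images.
- rail: Low straight aluminium rail fixed to the bench, 400 mm long (its y), open above. Deck 20 mm above the bench between two side lips 54 mm apart inside, 6 mm thick, tops 30 mm above the bench; blocks on it reach to 58 mm. Six flat tabs 5 mm high reach 61 mm either side of the centre line. Origin on the centre line at mid length, at bench height; x across, z up.
- end_stop: Red rigid stop closing ONE end of the rail (its +y or its -y end): 66 mm across the rail, 20 mm thick along it, 56 mm high. Origin at the centre of its foot, at bench height, on the rail's centre line, 210 mm from the rail's origin; the face that the leading block meets is 10 mm from its origin.
- run_in: Low black fixed plate at the other, open end of the rail, 66 mm across, 20 mm thick along the rail, 18 mm high (just below the deck). Origin at the centre of its foot, 210 mm from the rail's origin.
- heel_a: Heel block 1 of 4 (order a-b-c-d towards the rail's +y): brown layered wood, black rubber top; D-shaped from above, 50 mm long (y), 50 mm wide (x), 38 mm high, about 60 g. Origin at the centre of that outline (25 mm from each end), on the underside, z up; flat end at -y, round end at +y. Stands on the rail's deck; neighbours start touching or up to 1.5 mm apart.
- heel_b: Heel block 2 of 4 (order a-b-c-d towards the rail's +y): brown layered wood, black rubber top; D-shaped from above, 50 mm long (y), 50 mm wide (x), 38 mm high, about 60 g. Origin at the centre of that outline (25 mm from each end), on the underside, z up; flat end at -y, round end at +y. Stands on the rail's deck; neighbours start touching or up to 1.5 mm apart.
- heel_c: Heel block 3 of 4 (order a-b-c-d towards the rail's +y): brown layered wood, black rubber top; D-shaped from above, 50 mm long (y), 50 mm wide (x), 38 mm high, about 60 g. Origin at the centre of that outline (25 mm from each end), on the underside, z up; flat end at -y, round end at +y. Stands on the rail's deck; neighbours start touching or up to 1.5 mm apart.
- heel_d: Heel block 4 of 4 (order a-b-c-d towards the rail's +y): brown layered wood, black rubber top; D-shaped from above, 50 mm long (y), 50 mm wide (x), 38 mm high, about 60 g. Origin at the centre of that outline (25 mm from each end), on the underside, z up; flat end at -y, round end at +y. Stands on the rail's deck; neighbours start touching or up to 1.5 mm apart.
- thread_cone: Bystander: white cone of thread, 60 mm across the foot, 108 mm high, standing. Origin at the centre of its underside.
- shoe_last: Bystander: green plastic shoe last, about 190 mm long along its y (toe to +y), 68 mm wide, 88 mm high at the heel. Origin on its underside, near mid length.
- polish_tin: Bystander: closed brass-coloured tin, 70 mm across, 27 mm high. Origin at the centre of its underside.
- hammer: Bystander: hammer 200 mm long lying on the bench along its own x, head at its +x end, about 30 mm high. Origin on its underside.

How it is judged (in metres and radians):
At the end, for the whole second after the job is handed in: The leading block's end is within 3.5 mm of the red stop, each gap between neighbours is under 3.5 mm, all four blocks stand upright on the deck between the lips (within 5 mm of the centre line, 3 mm of deck height, 0.08 rad) and are at rest (horizontal distance between any of heel_a, heel_d and end_stop below 0.0385 m and horizontal distance between heel_a and heel_b below 0.0535 m and horizontal distance between heel_b and heel_c below 0.0535 m and horizontal distance between heel_c and heel_d below 0.0535 m and x of heel_a in the frame of rail between -0.005 and 0.005 m and height (world z) of heel_a between 0.017 and 0.023 m and angle between each of heel_a, heel_b, heel_c, heel_d's own z axis and vertical below 0.08 rad and linear speed of each of heel_a, heel_b, heel_c, heel_d below 0.02 m/s and x of heel_b in the frame of rail between -0.005 and 0.005 m and height (world z) of heel_b between 0.017 and 0.023 m and x of heel_c in the frame of rail between -0.005 and 0.005 m and height (world z) of heel_c between 0.017 and 0.023 m and x of heel_d in the frame of rail between -0.005 and 0.005 m and height (world z) of heel_d between 0.017 and 0.023 m); the robot touches nothing.
It fails at once if a block is lifted more than 8 mm off the rail's deck, or tipped by more than 0.3 rad (height (world z) of any of heel_a, heel_b, heel_c, heel_d above 0.028 m or angle between any of heel_a, heel_b, heel_c, heel_d's own z axis and vertical above 0.3 rad).
It fails at once if the row comes apart: a gap of more than 12 mm between neighbouring blocks (horizontal distance between heel_a and heel_b above 0.062 m or horizontal distance between heel_b and heel_c above 0.062 m or horizontal distance between heel_c and heel_d above 0.062 m).
It fails at once if another thing on the bench is moved more than 15 mm (distance of any of thread_cone, shoe_last, polish_tin, hammer from where it was at the start of the episode above 0.015 m).
It also fails if it takes over 38 s, if anything falls off the work surface, if the arm or the gripper's body presses on something with over 40 N, if the wrist force passes 120 N, or if a joint passes its speed limit or range.

## Working session

There is one attempt and no reset: what is moved stays moved. The work goes in short steps, Python scripts to look and compute and a shell command to move; the robot and the scene stay as the last step left them, time stands still between calls to the robot, and variables do not carry over. Pictures are saved under pics/ and viewed, and the job is handed in when it is done.

```bash
mkdir -p pics; python3 - <<'E'
from plant import *
import cv2,numpy as np
for n in ("top","scene"):
    p,d=capture(n); cv2.imwrite(f"pics/{n}0.png",p[:,:,::-1]); np.savez(f"{n}0.npz",p=p,d=d)
    c=calibration(n); print(n,c)
o=get_obs(); print(o)
E
```

```text
top {'fovy': 49.70727209763988, 'cx': 251.57482122132572, 'cy': 188.8317783313909, 'k1': 0.04028065740496079, 'R': array([[-0.01211404, -0.9996437 , -0.02378493],
       [-0.99448115,  0.01452374, -0.10390525],
       [ 0.10421368,  0.02239495, -0.99430276]]), 't': array([ 46.56718002, 596.32470479, 793.80705459])}
scene {'fovy': 56.22409129449598, 'cx': 260.80335327451627, 'cy': 194.52554277364774, 'k1': -0.021151167830523086, 'R': array([[ 0.02394513,  0.99943233,  0.02369916],
       [ 0.52197413,  0.00771928, -0.85292639],
       [-0.85262515,  0.03279378, -0.52149298]]), 't': array([ -30.67252269, -235.35533565, 1165.81140998])}
{'time': 0.1, 'joint_positions': array([-1.48003486e+00,  3.42659217e-01,  1.52490461e+00, -2.01082318e-05,
        1.27538834e+00, -1.45979735e-01]), 'dq': array([ 3.21893660e-04, -1.07655224e-03, -1.30861158e-03,  2.84546250e-03,
       -1.64719102e-03,  9.13159465e-05]), 'tau': array([ 1.54333255e-03, -4.32003736e+01, -2.44694638e+01,  7.19102542e-02,
        5.26094693e-02, -5.85068301e-05]), 'tool_pos': array([ 123.12859744, -510.02887526,  251.11712185]), 'tcp_rot': array([-3.14024480e+00, -1.78732547e-04,  2.36746946e-01]), 'contact_force': array([-0.17521153, -0.78290614,  0.15035583]), 'moment': array([-0.0151544 , -0.03168036, -0.00631043]), 'grip_width': 91.8435627526288}
```

View pics/top0.png

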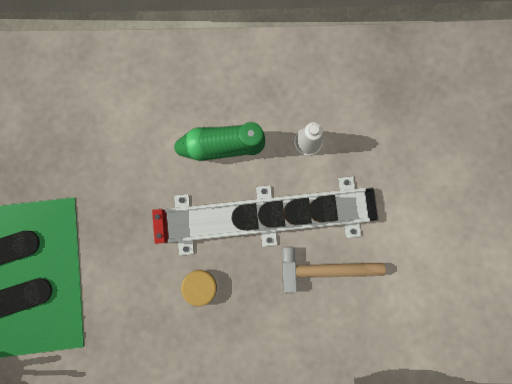

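View pics/scene0.png

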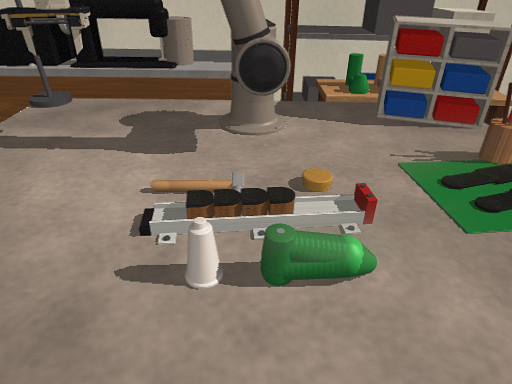

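```bash
cat > h.py <<'E'
import numpy as np,cv2
from plant import *
def K(c):
    f=192/np.tan(np.radians(c['fovy']/2)); return f
def ray(c,u,v):
    f=K(c); x=(u-c['cx'])/f; y=(v-c['cy'])/f
    r0=np.hypot(x,y); r=r0
    for _ in range(20): r=r0/(1+c['k1']*r*r)
    s=r/r0 if r0>0 else 1
    return np.array([x*s,y*s,1.])
def atz(c,u,v,z):
    R,t=c['R'],c['t']; d=R.T@ray(c,u,v); o=-R.T@t
    return o+d*(z-o[2])/d[2]
E
python3 - <<'E'
import cv2
p=cv2.imread('pics/top0.png')[165:255,145:395]
cv2.imwrite('pics/top0c.png',cv2.resize(p,None,fx=3.2,fy=3.2,interpolation=cv2.INTER_CUBIC))
E
```

```text
(no output)
```

View pics/top0c.png

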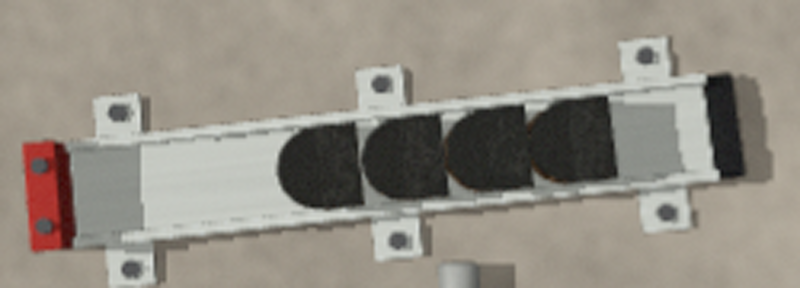

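```bash
python3 - <<'E'
from h import *
c=calibration('top')
g=lambda u,v,z: atz(c,145+(u+.5)/3.2-.5,165+(v+.5)/3.2-.5,z)[:2]
U=[g(*q,7) for q in[(120,112),(381,84),(646,55)]]
L=[g(*q,7) for q in[(132,269),(398,240),(667,213)]]
U,L=map(np.array,(U,L)); M=(U+L)/2
print("mid",M); 
d=M[0]-M[2]; d/=np.linalg.norm(d); n=np.array([d[1],-d[0]])
ctr=M.mean(0); print("ctr",ctr,"dir",d,"yaw rail",np.degrees(np.arctan2(-d[0],d[1])), "spacing",np.linalg.norm(M[0]-M[2]),np.linalg.norm(U-L,axis=1))
def rf(p): return (p-ctr)@n,(p-ctr)@d
for nm,u,v,z in [("stop ur",61,142,56),("stop lr",66,247,56),("stop ul",24,143,56),("stop ll",32,250,56),("a flat1",608,96,58),("a flat2",616,178,58),("d round",278,168,58),("d flat1",356,123,58),("d f2",363,205,58),("runin1",705,76,18),("runin2",717,180,18),("runinfar1",732,74,18),("lip u L",140,133,30),("lip u R",690,75,30),("lip l L",150,240,30),("lip l R",700,180,30)]:
    p=g(u,v,z); print(nm,p.round(1),np.round(rf(p),1))
o=get_obs();print(o['tool_pos'],o['tcp_rot'],o['time'])
D=np.load('top0.npz')['d']
def at(u,v):
    u,v=145+u/3.2,165+v/3.2; z=D[int(v),int(u)]; X=c['R'].T@(ray(c,u,v)*z-c['t']); return X.round(1)
print([at(*q) for q in[(570,140),(480,150),(400,155),(320,165),(45,190),(640,140),(200,190)]])
E
```

```text
mid [[ 529.3777793   177.72458412]
 [ 545.2443795     9.71377515]
 [ 560.85830763 -159.4034684 ]]
ctr [545.16015548   9.34496362] dir [-0.09297408  0.99566853] yaw rail 5.334727159479457 spacing 338.59466543541083 [100.04609407  99.61584763 100.67056148]
stop ur [557.6 208. ] [ 30.9 196.6]
stop lr [494.9 204.3] [-32.  198.8]
stop ul [557.4 230.3] [ 32.7 218.9]
stop ll [493.4 224.6] [-31.6 219.1]
a flat1 [ 580.6 -120.8] [  23.2 -132.8]
a flat2 [ 531.7 -123.8] [ -25.8 -131.4]
d round [540.1  77.1] [ 1.3 67.9]
d flat1 [566.5  30. ] [23.1 18.6]
d f2 [517.5  26.5] [-26.   19.7]
runin1 [ 595.9 -188.6] [  32.1 -201.8]
runin2 [ 530.8 -193.3] [ -33.1 -200.4]
runinfar1 [ 596.9 -205.3] [  31.5 -218.5]
lip u L [564.1 164.9] [ 33.3 153.1]
lip u R [ 595.4 -176.4] [  32.7 -189.6]
lip l L [497.9 158.4] [-33.2 152.8]
lip l R [ 530.6 -179.9] [ -32.1 -187.1]
[ 123.12859744 -510.02887526  251.11712185] [-3.14024480e+00 -1.78732547e-04  2.36746946e-01] 0.1
[array([553.9, -98. ,  58.1]), array([548.6, -44.4,  59. ]), array([546.2,   3.3,  59.2]), array([540.9,  51.2,  58.2]), array([528.3, 216.7,  55.6]), array([ 555.6, -147.8,   16.4]), array([527.7, 128.1,  20.1])]
```

```bash
python3 - <<'E'
from h import *
c=calibration('top')
D=np.load('top0.npz')['d']
ctr=np.array([545.2,9.3]);d=np.array([-0.09297,.99567]);n=np.array([d[1],-d[0]])
P=[]
f=K(c)
vv,uu=np.mgrid[60:320,130:420]
for u,v in zip(uu.ravel(),vv.ravel()):
    z=D[v,u]
    if z>0: P.append(c['R'].T@(ray(c,u,v)*z-c['t']))
P=np.array(P)
q=np.c_[(P[:,:2]-ctr)@n,(P[:,:2]-ctr)@d,P[:,2]]
for nm,m in [("cone",(q[:,0]>50)&(q[:,1]<-20)),("last",(q[:,0]>50)&(q[:,1]>-20)),("low",(q[:,0]<-50))]:
    for z0,z1 in((10,200),(20,40),(40,60),(60,80),(80,95),(95,130)):
        s=q[m&(q[:,2]>z0)&(q[:,2]<=z1)]
        if len(s)>3: print(nm,z0,z1,len(s),s[:,:2].min(0).round(),s[:,:2].max(0).round(),s[:,2].max().round(1))
E
```

```text
cone 10 200 646 [  52. -168.] [163. -75.] 110.4
cone 20 40 92 [ 119. -123.] [158. -76.] 39.4
cone 40 60 98 [ 121. -120.] [157. -79.] 59.6
cone 60 80 84 [ 123. -120.] [157. -81.] 79.5
cone 80 95 128 [ 125. -119.] [160. -83.] 95.0
cone 95 130 190 [ 128. -117.] [159. -86.] 110.4
last 10 200 2608 [ 52. -11.] [188. 172.] 90.9
last 20 40 242 [122. -10.] [177. 172.] 40.0
last 40 60 625 [123. -11.] [188. 163.] 60.0
last 60 80 1177 [129.  -9.] [179. 140.] 80.0
last 80 95 541 [131.  -8.] [176.  63.] 90.9
low 10 200 2784 [-163. -218.] [-51. 183.] 31.1
low 20 40 2465 [-163. -218.] [-67. 183.] 31.1
```

```bash
cat > plan.py <<'E'
from h import *
from scipy.spatial.transform import Rotation as Ro
import sys
# target rail x,y, tcp z, yaw deg ; rows
ctr=np.array([545.2,9.3]);d=np.array([-0.09297,.99567]);n=np.array([d[1],-d[0]])
def plan(rx,ry,z,N,yaw=95.33):
    o=get_obs(); p=o['tool_pos']; r=o['tcp_rot']
    T=np.r_[ctr+n*rx+d*ry,z]; y=np.degrees(r[2]); dy=(yaw-y+180)%360-180
    for i in range(N):
        R=Ro.from_euler('xyz',[r[0],r[1],r[2]+np.radians(dy*i/N)]).as_matrix()
        print((R.T@(T-p)/N).round(1),round(-dy/N,2))
def st():
    o=get_obs();p=o['tool_pos'];q=p[:2]-ctr
    print("t",round(o['time'],2),"rail",(q@n).round(1),(q@d).round(1),"z",p[2].round(1),"rpy",np.degrees(o['tcp_rot']).round(2),"F",o['contact_force'].round(1),"w",round(o['grip_width'],1),"q",o['joint_positions'].round(2))
E
python3 -c "
from plan import *
st();plan(0,-172,250,14)"
```

```text
t 0.1 rail -468.5 -477.8 z 251.1 rpy [-1.7992e+02 -1.0000e-02  1.3560e+01] F [-0.2 -0.8  0.2] w 91.8 q [-1.48  0.34  1.52 -0.    1.28 -0.15]
[ 36.2 -16.8   0.1] -5.84
[ 37.8 -13.1   0.1] -5.84
[38.9 -9.1  0.1] -5.84
[39.6 -5.1  0.1] -5.84
[40.  -1.1  0.1] -5.84
[39.9  3.   0.1] -5.84
[39.3  7.   0.1] -5.84
[38.4 11.   0.1] -5.84
[37.1 14.9  0.1] -5.84
[35.4 18.6  0.1] -5.84
[33.3 22.1  0.1] -5.84
[30.9 25.3  0.1] -5.84
[28.2 28.3  0. ] -5.84
[25.1 31.1  0. ] -5.84
```

```bash
python3 -m jog '[1,36,-17,0,-5.8,1,38,-13,0,-5.8,1,39,-9,0,-5.8,1,40,-5,0,-5.8,1,40,-1,0,-5.8]'; python3 -c "
from plan import *
st();plan(0,-172,250,9)"
```

```text
time: 0.6
tool_pos: [280.7, -383.5, 248.7]
tcp_rot: [-3.137, -0.001, 0.752]
contact_force: [-0.4, 0.6, 0.5]
grip_width: 56.2
t 0.6 rail -299.9 -366.5 z 248.7 rpy [-1.7974e+02 -8.0000e-02  4.3080e+01] F [-0.4  0.6  0.5] w 56.2 q [-1.1   0.26  1.66  0.    1.23 -0.28]
[39.6  3.3 -0.1] -5.81
[39.   7.3 -0.1] -5.81
[38.1 11.2 -0.1] -5.81
[36.8 15.  -0.2] -5.81
[35.1 18.6 -0.2] -5.81
[33.  22.1 -0.2] -5.81
[30.6 25.3 -0.2] -5.81
[27.9 28.3 -0.2] -5.81
[24.9 31.  -0.2] -5.81
```

```bash
python3 -m jog '[1,40,3,0,-5.8,1,39,7,0,-5.8,1,38,11,0,-5.8,1,37,15,0,-5.8,1,35,19,0,-5.8]'; python3 -c "
from plan import *
st();plan(0,-172,250,4)"
```

```text
time: 1.1
tool_pos: [440.5, -251.5, 247.7]
tcp_rot: [-3.136, -0.005, 1.279]
contact_force: [0.5, -0.4, 0.2]
grip_width: 16.4
t 1.1 rail -128.5 -249.9 z 247.7 rpy [-179.68   -0.28   73.29] F [ 0.5 -0.4  0.2] w 16.4 q [-0.67  0.32  1.57  0.    1.26 -0.38]
[30.1 22.5 -0.6] -5.51
[27.8 25.3 -0.6] -5.51
[25.3 27.8 -0.6] -5.51
[22.5 30.1 -0.6] -5.51
```

```bash
python3 -m jog '[1,30,22,-1,-5.5,1,28,25,-1,-5.5,1,25,28,-1,-5.5,1,23,30,0,-5.5,1,0,0,0,0]'; python3 -c "
from plan import *
st();plan(0,-172,120,4)"
```

```text
time: 1.6
tool_pos: [566.4, -151.9, 248.5]
tcp_rot: [-3.136, -0.009, 1.687]
contact_force: [-0.8, 0.1, 0.8]
grip_width: 0.4
t 1.6 rail 6.1 -162.5 z 248.5 rpy [-179.68   -0.54   96.67] F [-0.8  0.1  0.8] w 0.4 q [-0.4   0.46  1.35  0.01  1.34 -0.51]
[-2.6 -1.4 32.1] 0.33
[-2.7 -1.4 32.1] 0.33
[-2.7 -1.4 32.1] 0.33
[-2.7 -1.4 32.1] 0.33
```

```bash
python3 -m jog '[1,-2.5,-1.5,32,0.3,1,-2.5,-1.5,32,0.3,1,-2.5,-1.5,32,0.3,1,-2.5,-1.5,32,0.3,1,0,0,0,0]'; python3 -c "
from plan import *
st();plan(0,-172,80,2)
for n in ('top','wrist'):
    p,_=capture(n); cv2.imwrite(f'pics/{n}1.png',p[:,:,::-1])"
```

```text
time: 2.1
tool_pos: [559.1, -161.9, 115.8]
tcp_rot: [-3.134, -0.009, 1.664]
contact_force: [0.3, 0.8, 0.0]
grip_width: 0.7
t 2.1 rail -2.1 -171.8 z 115.8 rpy [-179.58   -0.5    95.34] F [0.3 0.8 0. ] w 0.7 q [-0.42  0.58  1.53  0.    1.04 -0.51]
[-0.3  1.2 17.9] 0.01
[-0.3  1.2 17.9] 0.01
```

View pics/wrist1.png

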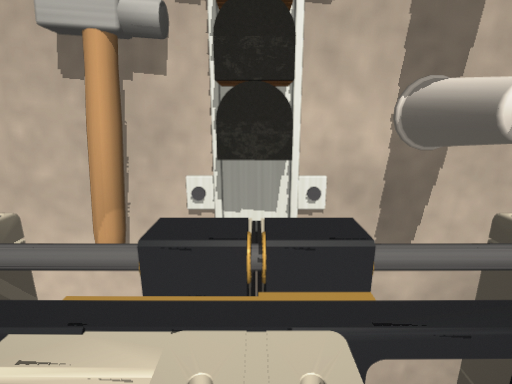

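View pics/top1.png

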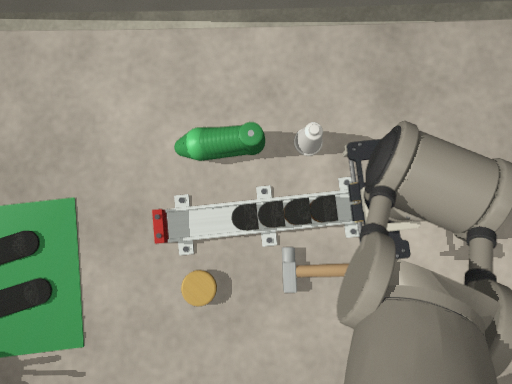

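```bash
python3 - <<'E'
from plan import *
c=calibration('wrist'); p,D=capture('wrist')
def at(u,v):
    z=D[v,u]; X=c['R'].T@(ray(c,u,v)*z-c['t']); q=X[:2]-ctr; return (q@n).round(1),(q@d).round(1),X[2].round(1),z.round(1)
st()
for v in (222,232,242,265,285,298,310):
    print(v,[at(u,v) for u in (150,165,200,240,256,270,310,350,362)])
# block a flat edge & lips
for q in[(217,150),(293,150),(255,150),(255,170),(255,200)]:print(q,at(*q))
print(atz(c,217,160,58)[:2]-0, [( (atz(c,u,160,58)[:2]-ctr)@n, (atz(c,u,160,58)[:2]-ctr)@d) for u in (217,293)])
E
```

```text
t 2.25 rail 1.6 -173.1 z 121.5 rpy [179.85  -0.21  95.4 ] F [-0.6 -0.3  0.9] w 0.2 q [-0.41  0.58  1.52  0.01  1.04 -0.51]
222 [(np.float64(-98.1), np.float64(-199.9), np.float64(-1.1), np.float32(269.3)), (np.float64(-27.8), np.float64(-137.6), np.float64(168.9), np.float32(89.1)), (np.float64(-17.0), np.float64(-137.3), np.float64(169.8), np.float32(88.2)), (np.float64(-4.9), np.float64(-137.4), np.float64(169.6), np.float32(88.3)), (np.float64(-0.1), np.float64(-164.1), np.float64(96.7), np.float32(165.6)), (np.float64(4.2), np.float64(-137.2), np.float64(170.0), np.float32(87.9)), (np.float64(16.2), np.float64(-137.3), np.float64(169.8), np.float32(88.2)), (np.float64(28.5), np.float64(-137.5), np.float64(169.4), np.float32(88.6)), (np.float64(96.9), np.float64(-199.3), np.float64(0.4), np.float32(267.5))]
232 [(np.float64(-29.4), np.float64(-137.5), np.float64(177.5), np.float32(80.8)), (np.float64(-25.2), np.float64(-137.4), np.float64(177.6), np.float32(80.6)), (np.float64(-15.6), np.float64(-137.6), np.float64(177.1), np.float32(81.1)), (np.float64(-4.5), np.float64(-137.4), 
[... 3826 characters left out ...]
), np.float32(64.6)), (np.float64(22.9), np.float64(-147.1), np.float64(198.2), np.float32(62.9))]
(217, 150) (np.float64(-26.2), np.float64(-127.7), np.float64(57.1), np.float32(195.0))
(293, 150) (np.float64(27.9), np.float64(-130.5), np.float64(29.9), np.float32(222.0))
(255, 150) (np.float64(-0.8), np.float64(-127.7), np.float64(56.8), np.float32(195.2))
(255, 170) (np.float64(-1.0), np.float64(-147.8), np.float64(19.5), np.float32(236.3))
(255, 200) (np.float64(-1.0), np.float64(-172.8), np.float64(20.3), np.float32(241.8))
[ 531.47761898 -126.79548062] [(np.float64(-26.315759943509878), np.float64(-134.23041742743837)), (np.float64(24.623359524890244), np.float64(-134.22904101107713))]
```

```bash
python3 -m jog '[1,1,-1.5,20,0,1,0,0,20,0,1,0,0,0,0]'; python3 -c "
from plan import *
st();plan(0,-172,50,2)
p,_=capture('scene'); p=p[100:250,100:300]; cv2.imwrite('pics/scene2.png',cv2.resize(p,None,fx=4,fy=4,interpolation=2)[:,:,::-1])"
```

```text
time: 2.55
tool_pos: [565.4, -163.7, 88.1]
tcp_rot: [3.127, 0.003, 1.665]
contact_force: [0.4, -0.0, -0.6]
grip_width: 0.2
t 2.55 rail 4.0 -174.2 z 88.1 rpy [1.7919e+02 1.6000e-01 9.5370e+01] F [ 0.4 -0.  -0.6] w 0.2 q [-0.41  0.62  1.56  0.01  0.95 -0.51]
[ 1.1 -2.3 19. ] 0.02
[ 1.1 -2.3 19. ] 0.02
```

View pics/scene2.png

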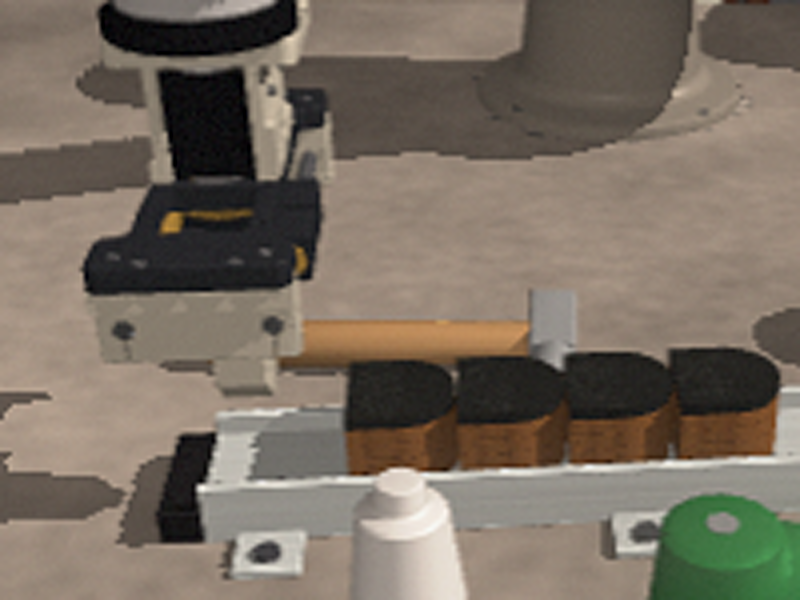

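```bash
python3 -m jog '[1,0,-2,16,0,1,0,0,0,0]';python3 -m jog '[1,0,0,0,0]'; python3 -m jog '[1,0,0,0,0]'; python3 -c "
from plan import *
st()"
```

```text
time: 2.8
tool_pos: [566.9, -165.3, 78.0]
tcp_rot: [3.119, 0.008, 1.665]
contact_force: [0.4, 0.3, 0.8]
grip_width: 0.5
time: 2.9
tool_pos: [568.1, -165.7, 80.2]
tcp_rot: [3.116, 0.009, 1.665]
contact_force: [-0.7, -0.4, 0.3]
grip_width: 0.2
time: 3.0
tool_pos: [568.8, -166.0, 81.8]
tcp_rot: [3.114, 0.01, 1.665]
contact_force: [-1.0, 0.4, -0.1]
grip_width: 0.6
t 3.0 rail 7.2 -176.7 z 81.8 rpy [178.42   0.59  95.37] F [-1.   0.4 -0.1] w 0.6 q [-0.42  0.63  1.56  0.01  0.92 -0.51]
```

```bash
python3 -m jog '[1,4,-8,20,0,1,2,-2,13,0]'; python3 -c "
from plan import *
st()"
```

```text
time: 3.2
tool_pos: [562.1, -162.4, 52.3]
tcp_rot: [3.106, 0.015, 1.664]
contact_force: [-0.7, -0.1, -0.1]
grip_width: 0.5
t 3.2 rail 0.8 -172.6 z 52.3 rpy [177.97   0.84  95.37] F [-0.7 -0.1 -0.1] w 0.5 q [-0.41  0.65  1.62  0.01  0.83 -0.51]
```

```bash
python3 -m jog '[1,18,-2,2,0,1,12,-2,2,0,1,10,-1,2,0]'; python3 -c "
from plan import *
st()
for n in ('top','scene'):
    p,_=capture(n); cv2.imwrite(f'pics/{n}3.png',p[:,:,::-1])"
python3 -c "
import cv2
p=cv2.imread('pics/top3.png')[165:255,145:395]
cv2.imwrite('pics/top3c.png',cv2.resize(p,None,fx=3.2,fy=3.2,interpolation=2))
p=cv2.imread('pics/scene3.png')[130:260,130:390]
cv2.imwrite('pics/scene3c.png',cv2.resize(p,None,fx=3,fy=3,interpolation=2))"
```

```text
time: 3.5
tool_pos: [554.3, -122.1, 47.2]
tcp_rot: [3.103, 0.017, 1.663]
contact_force: [1.6, -2.4, 2.7]
grip_width: 0.6
t 3.5 rail -3.1 -131.7 z 47.2 rpy [177.78   0.96  95.28] F [ 1.6 -2.4  2.7] w 0.6 q [-0.35  0.64  1.67  0.    0.79 -0.45]
```

View pics/top3c.png

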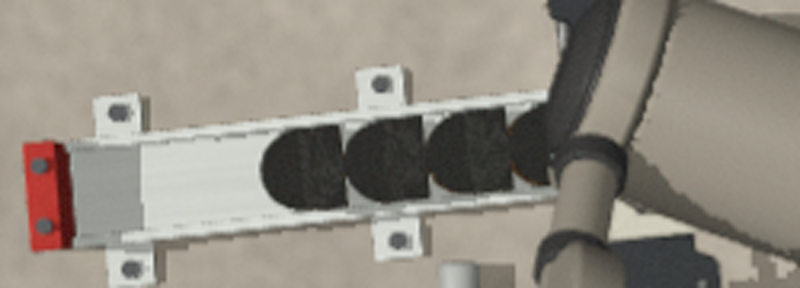

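View pics/scene3c.png

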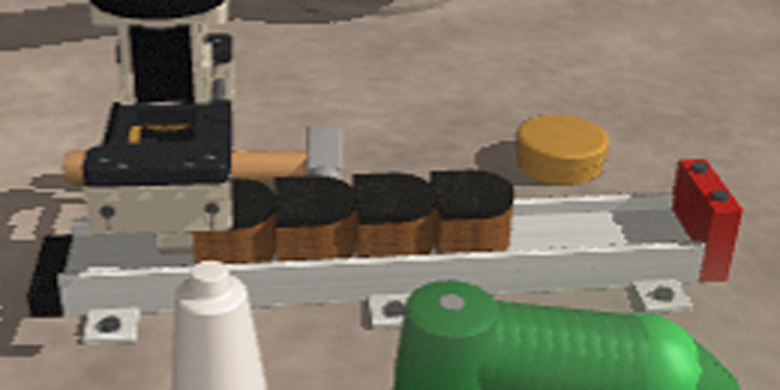

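```bash
python3 -m jog '[1,10,1,-4,0,1,11,1,0,0,1,11,0,0,0]'; python3 -c "
from plan import *
st()"
```

```text
time: 3.9
tool_pos: [553.3, -87.8, 51.4]
tcp_rot: [3.103, 0.016, 1.663]
contact_force: [0.5, -1.5, -0.5]
grip_width: 0.5
t 3.9 rail -1.0 -97.5 z 51.4 rpy [177.79   0.93  95.29] F [ 0.5 -1.5 -0.5] w 0.5 q [-0.29  0.62  1.69 -0.    0.79 -0.39]
```

```bash
python3 -m jog '[1,11,0,1,0,1,11,0,1,0,1,11,0,1,0]'; python3 -c "
from plan import *
st()"
```

```text
time: 4.2
tool_pos: [550.9, -52.5, 48.5]
tcp_rot: [3.101, 0.018, 1.663]
contact_force: [-0.3, -3.3, 3.0]
grip_width: 0.5
t 4.2 rail -0.1 -62.1 z 48.5 rpy [177.67   1.01  95.31] F [-0.3 -3.3  3. ] w 0.5 q [-0.23  0.61  1.72 -0.01  0.77 -0.32]
```

```bash
python3 -m jog '[1,11,0,-2,0,1,11,0,0,0]'; python3 -c "
from plan import *
st()
for n in ('top','scene'):
    p,_=capture(n); cv2.imwrite(f'pics/{n}4.png',p[:,:,::-1])"
python3 -c "
import cv2
p=cv2.imread('pics/top4.png')[165:255,145:395]
cv2.imwrite('pics/top4c.png',cv2.resize(p,None,fx=3.2,fy=3.2,interpolation=2))
p=cv2.imread('pics/scene4.png')[130:260,130:390]
cv2.imwrite('pics/scene4c.png',cv2.resize(p,None,fx=3,fy=3,interpolation=2))"
```

```text
time: 4.4
tool_pos: [548.0, -28.2, 49.7]
tcp_rot: [3.102, 0.017, 1.664]
contact_force: [0.0, -1.2, -0.2]
grip_width: 0.4
t 4.4 rail -0.7 -37.6 z 49.7 rpy [177.75   0.97  95.32] F [ 0.  -1.2 -0.2] w 0.4 q [-0.19  0.61  1.73 -0.01  0.77 -0.28]
```

View pics/top4c.png

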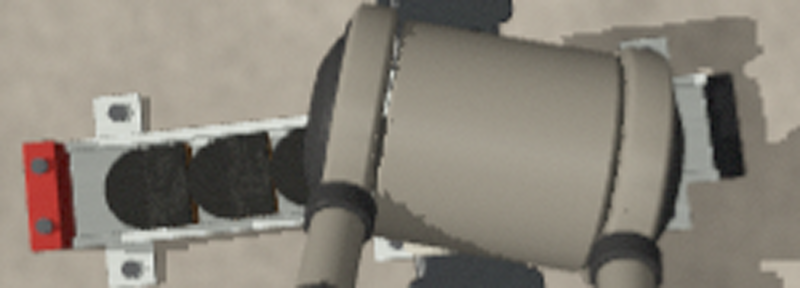

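View pics/scene4c.png

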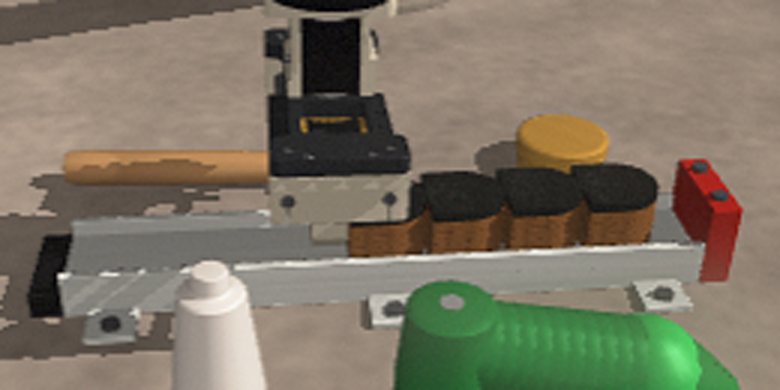

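```bash
python3 -m jog '[1,10,0,0,0,1,8,0,0,0]'; python3 -m jog '[1,4,0,1,0]';  python3 -c "
from plan import *
st()"
```

```text
time: 4.7
tool_pos: [546.3, -9.4, 49.4]
tcp_rot: [3.102, 0.017, 1.664]
contact_force: [0.7, -2.0, 0.8]
grip_width: 0.5
time: 4.8
tool_pos: [546.2, -4.9, 48.5]
tcp_rot: [3.101, 0.017, 1.665]
contact_force: [-0.1, -3.3, 1.8]
grip_width: 0.4
t 4.8 rail -0.3 -14.2 z 48.5 rpy [177.7    1.    95.37] F [-0.1 -3.3  1.8] w 0.4 q [-0.15  0.61  1.73 -0.01  0.76 -0.23]
```

```bash
python3 -m jog '[1,3,0,0,0]'; python3 -m jog '[1,3,0,0,0]';  python3 -c "
from plan import *
st()"
```

```text
time: 4.9
tool_pos: [545.9, -1.6, 48.4]
tcp_rot: [3.101, 0.018, 1.665]
contact_force: [0.1, -1.7, 0.2]
grip_width: 0.6
time: 5.0
tool_pos: [546.2, 0.1, 48.7]
tcp_rot: [3.101, 0.02, 1.666]
contact_force: [-2.0, -23.6, 2.0]
grip_width: 0.4
t 5.0 rail 0.1 -9.3 z 48.7 rpy [177.65   1.17  95.44] F [ -2.  -23.6   2. ] w 0.4 q [-0.13  0.61  1.74 -0.02  0.76 -0.22]
```

```bash
python3 -m jog '[1,-4,0,0,0,1,-15,0,0,0,1,-15,0,0,0,1,-5,0,-40,0,1,-5,0,-45,0]'; python3 -m jog '[1,-20,0,-45,0,1,-40,0,-10,0,1,-50,0,0,0]'; python3 -c "
from plan import *
st()
for n in ('top','scene','wrist'):
    p,D=capture(n); cv2.imwrite(f'pics/{n}5.png',p[:,:,::-1]); np.savez(n+'5.npz',D=D)
"
python3 -c "
import cv2
p=cv2.imread('pics/top5.png')[165:255,145:395]
cv2.imwrite('pics/top5c.png',cv2.resize(p,None,fx=3.2,fy=3.2,interpolation=2))
p=cv2.imread('pics/scene5.png')[130:260,130:390]
cv2.imwrite('pics/scene5c.png',cv2.resize(p,None,fx=3,fy=3,interpolation=2))"
```

```text
time: 5.5
tool_pos: [542.9, -45.3, 129.5]
tcp_rot: [3.116, 0.015, 1.665]
contact_force: [0.7, 0.2, 0.1]
grip_width: -0.2
time: 5.8
tool_pos: [553.1, -155.1, 194.3]
tcp_rot: [3.108, 0.016, 1.67]
contact_force: [1.5, 0.5, -0.5]
grip_width: 0.5
t 5.8 rail -7.4 -164.5 z 194.3 rpy [178.05   0.91  95.66] F [ 1.5  0.5 -0.5] w 0.5 q [-0.41  0.46  1.5   0.    1.14 -0.51]
```

View pics/top5c.png

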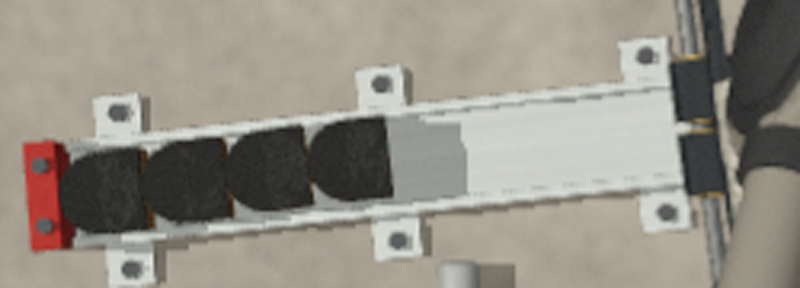

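View pics/scene5c.png

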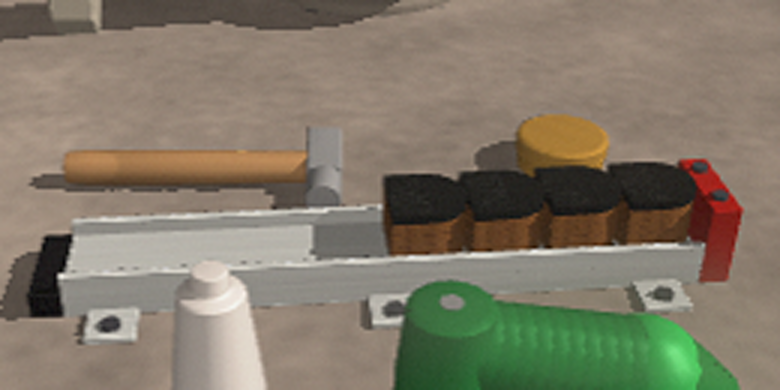

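View pics/wrist5.png

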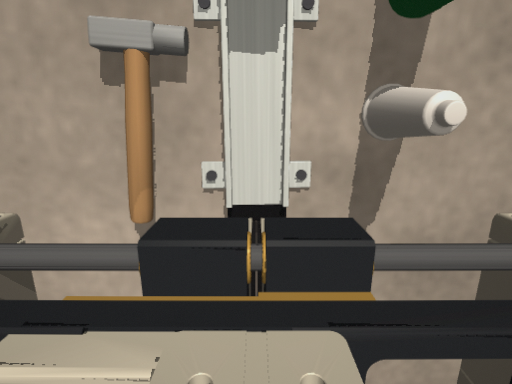

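```bash
python3 - <<'E'
from plan import *
c=calibration('top')
g=lambda u,v,z: atz(c,145+(u+.5)/3.2-.5,165+(v+.5)/3.2-.5,z)[:2]
for nm,u,v,z in [("a1",385,116,58),("a2",392,198,58),("b1",302,126,58),("b2",310,208,58),("c1",220,137,58),("c2",228,217,58),("d1",138,150,58),("d2",147,231,58),("dfront",60,190,58),("stop",63,190,56)]:
    q=g(u,v,z)-ctr; print(nm,(q@n).round(1),(q@d).round(1))
st()
E
```

```text
a1 25.4 0.9
a2 -23.7 2.1
b1 24.8 51.1
b2 -24.4 51.3
c1 23.5 100.8
c2 -24.6 100.5
d1 21.0 150.5
d2 -27.7 149.4
dfront 2.1 199.2
stop 2.0 197.8
t 5.95 rail -8.4 -166.7 z 192.0 rpy [178.2    0.87  95.27] F [ 0.8  0.  -0.1] w 0.0 q [-0.41  0.47  1.5   0.    1.14 -0.51]
```

```bash
python3 -c "
from plant import *
print(close_job())"
```

```text
the job is handed in; nothing more can be done
None
```

I pushed the four heel blocks along the rail as one train, with the closed fingertips against heel_a's flat end, until the leading block met the red stop. The job was handed in at about 6 s on the robot's clock, with the gripper backed off and clear of everything.

**Home against the stop:** the push force rose from about 2–3 N to 24 N, with the tool within 0.4 mm of where I expected it.

**Closed up:** in the last top picture the flat ends were about 50 mm apart (49 to 50 mm). The rear of the train was about 200 mm from the stop face, so there were no visible gaps. The blocks stood upright between the lips.

**Other things on the bench:** the thread cone, shoe last, polish tin and hammer looked unmoved in the pictures. I did not measure them again.

**Points that disagreed or drifted:**
- My reading of heel_d was about 3.4 mm off the centre line. The lips leave only about 2 mm of play, so I took most of that as pixel error.
- The arm drifted by 1–2 mm and 0.1–0.2° per row while holding still. It ended up tilted by about 2°, which I could not correct with these moves, and it did not visibly affect the blocks.

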